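# Turn a slide carrier face-down on the scan stage with a thin lifter

### The arm

A 7-joint arm with a two-finger parallel gripper is mounted at the origin on the work surface. World frame = base frame: x ahead of the robot, y to its left, z up, the work surface at z = 0. Lengths are in m, angles in rad, forces in N, time in s.
With the tool pointing down it reaches from about 0.425 to 1.025 m from the base axis. Payload 9.4 kg.
Tool frame: the origin (TCP) lies midway between the tips of the shut fingers; the grasp point (between the pads) lies 19 mm behind it; z points along the fingers, y is the line along which they close (so a half turn about z gives the same grasp; the last joint's range is limited). The gripper opens to 85 mm and grips with 20 to 120 N. Pads are 22 mm wide; open, the fingers measure 114 mm over their backs; the gripper's body (76 mm by 85 mm) begins 54 mm behind the grasp point. The pads swing forward as they close: fully open they stand 13 mm farther back than shut.
Start: joints at [1.053, 0.599, -0.003, 1.599, 0.002, 0.943, -0.08], TCP at [0.309, -0.656, 0.231] pointing down, gripper open.
Joint ranges: [-2.57, 2.57], [-0.35, 1.97], [-1.29, 1.29], [0.11, 2.56], [-1.05, 4.19], [0.11, 1.86], [-2.63, 2.63]. Speed limits (rad/s): [2.22, 2.22, 3.01, 3.01, 3.14, 3.14, 3.14].

### API

Orientations are given as a rotation vector (axis times angle).
In Python, from workcell import status, imaging, sign_off gives the robot as it stands.
- The arm moves only by the shell command python3 -m creep 'ROWS' [FORCE]. ROWS is JSON, a list of rows, each a list of 5 numbers: the shift along the world's x, y, z in mm, then the turn about the world's z in units of 8 degrees (1.0 is 8 degrees), then the finger opening in mm, from 0 to 85.4. In form: [[tx, ty, tz, yaw, gripper], ...]. A call has exactly 5 rows; each row shifts and turns the commanded pose from where the row before left it; what a row does not reach is not made up. A row lasts 1/8 s, in which the tool goes at most 62.5 mm and 10.7 degrees, less where a joint would pass 70% of its speed; a pose out of reach is approached as far as the arm can. A call is refused whole if a number of a shift passes 62.5 or a number of a turn 1, either way. A call with a gripper value outside its range is refused whole. The fingers move at their own pace and stop on an object; FORCE is the grip in N (left out, the last holds). Time passes only in rows, so rows that do not move let the fingers close, or fill a call up. It gives the time, the measured TCP pose, the force, the opening and the grip force at its end, in the units of the state.
- status.get_obs(): the state, without advancing time (a new reading comes with each control period).
- imaging.camera(name): name is "side" or "top"; returns a dict with "frame" (400x640x3 uint8, red, green, blue), "K" (3x3 intrinsics, pixels), "R" (3x3) and "t" (3): a world point X has camera coordinates R X + t. Camera axes: x right, y down, z forward; pixel columns grow to the right and rows downward; lengths in m; the calibration is good to about 2 mm. A picture is of the moment at which its call begins. There is no depth.
- sign_off(): hands the job in; it is judged then, once.
Trained networks look in the newest picture that a camera, given by its name, has taken for a name from the list of things; names that differ only in an ending like _2 or _b are one class to them, and where a whole thing is asked for, a point or a joint stands for the part that bears it (a point fixed in the world has none). Each returns a list of dicts, best first, with "score" (0 to 1); they miss things now and then, are a little off and sometimes report something else, mostly with a low value. They report only what shows in the picture. A call takes as long as a camera call. They do not tell look-alikes from the thing itself.
- imaging.boxes_of(camera, label): "location" ([x, y, z] in m, in the coordinates of the camera as it stood for that picture, good to about 4 mm: the middle of the surface that is visible of it).
The state is a dict: "time_s": time; "joint_positions": joint angles; "joint_velocities": joint speeds; "tau": joint torques, N m; "ee_pos": TCP position; "tool_rot": TCP orientation; "contact_force": force on the tool from outside, world axes, zero at the start; "ft_torque": the same for the moment, N m; "finger_gap": finger opening in m; "finger_force": force on a finger pad.
Only numpy, scipy, OpenCV 4.12 (cv2) and the standard library are available. Lean on these libraries where they do the work, as an engineer would, in place of code of your own. Each camera call takes 0.05 s, during which the arm holds its last target. There are 200 camera calls.

### The job

Using the thin steel lifter, never the fingers, slide its blade under the near edge of the slide carrier on the low loading shelf, tilt the carrier up and tip it over the step so that it lies face-down (runners up) on the scan stage. Then, with the blade behind its near edge, push it along until you feel it press squarely against the stop bar, hold it pressed there with about 5 N for half a second, and stand the lifter back upright on its mat and let go. Press only lightly throughout (never over 20 N) and leave everything else on the bench alone.

Things in the scene. Friction and masses are not known exactly. Their poses are not given: they have to be found in the camera images.
- station: Fixed loading station, 265 x 130 mm, origin on its centre line below the step, 0 to 8 mm above the bench (levelling feet). +x runs from the flat loading shelf (x -125 to 0 mm, top 35 mm above the origin) over a 5 mm step up at x = 0 to the flat scan stage (x 0 to 140 mm, top 40 mm above the origin). Heights are read only to a few mm: feel for the shelf.
- carrier_center (a point): Centre of the slide carrier, an aluminium plate 70 mm (x) x 80 mm (y) x 5 mm on two runners 4 mm high, loose, 70 to 120 g; 4.5 mm above the runners' feet. z points from the runners to the flat face with two glass slides: up at first, down when turned over. It starts on the shelf with 1 to 7 mm between its far edge and the step. It slides with under 2 N.
- carrier: The same carrier, origin under the centre at the runners' feet. The runners lie along x, 8 mm wide, 36 mm either side of the middle, so on the shelf the gap under the near (-x) edge is 4 mm high, 64 mm wide. Levered up by that edge it meets the step, stands on its far edge, topples onto the stage and lies short of the stop.
- lifter_grip (a point): Middle of the lifter's handle, a white block 50 mm long (x), 16 mm wide (y), 42 mm high, upright on the rear end of a steel strip; 23 mm above the strip's underside. x points along the strip to the blade's tip, z up, y across the handle, the way to grip it.
- lifter_tip (a point): Middle of the front edge of the lifter's blade, on its underside, 95 mm ahead of the handle's middle and 23 mm below it; the blade is free for 70 mm ahead of the handle.
- lifter: The same lifter, 90 g: steel strip 120 x 26 x 2 mm, free for 70 mm ahead of the handle. Origin on the strip's underside below the handle's middle; axes as for the grip. It stands on the strip by itself.
- mat: Grey mat fixed to the bench, 200 (x) x 130 (y) x 4 mm thick; origin at the centre of its underside. The lifter stands on it at first and at the end.
- dish: Glass dish, bystander, 86 mm wide, 16 mm high.
- tipbox: Grey divided box, bystander, 120 x 85 x 50 mm.
- reagent: White jar with a cap, bystander, 60 mm wide, 110 mm high.
- slidebox: Light grey slide box, bystander, 90 x 60 x 35 mm.
- rack: White tube rack, bystander, 100 x 60 x 40 mm.
- probe: Small spatula lying on the bench, bystander, 160 mm long.
- carton: Cardboard carton, bystander, 80 x 110 x 50 mm.
- rail_end (a point): Centre of the far end of the scan stage, at station x = +140 mm on the stage top. Short of it a dark stop bar crosses the stage, 100 mm long in y, 10 mm high, 12 mm thick. It is clamped with its near face anywhere from x = +86 to +116 mm, which is not reported: find it by feel, pushing with about 5 N. The bar is rigid. A rail 8 mm high runs along each side, 110 mm apart.
Things that resemble listed ones, but are neither listed nor needed, are in the scene too. Of the things that look like the mat, take the one that is nearest to the robot's base at the start.

How it is judged:
On the way, in this order (a step that is already met when the one before it is completed fails the run):
1. the lifter's blade has gone at least 10 mm under the carrier's near edge while the carrier still lies on the shelf (x of lifter_tip in the frame of carrier between -0.025 and 0.035 m and y of lifter_tip in the frame of carrier between -0.032 and 0.032 m and z of lifter_tip in the frame of carrier below 0.004 m and angle between carrier's own z axis and vertical below 0.6 rad), for 0.1 s.
2. the carrier lies turned over on the scan stage (angle between carrier's own z axis and vertical above 3 rad and x of carrier_center in the frame of station above 0.01 m and z of carrier_center in the frame of station above 0.04 m and linear speed of carrier below 0.05 m/s), for 0.2 s.
3. the blade, behind the carrier's near edge, presses it home against the stop bar with at least 2.5 N, the carrier at rest (angle between carrier's own z axis and vertical above 3 rad and x of carrier_center in the frame of station above 0.048 m and x of lifter_tip in the frame of carrier above 0.03 m and contact force between lifter and carrier above 2.5 N and linear speed of carrier below 0.01 m/s), for 0.1 s.
At the end, for the whole second after the job is handed in: The carrier, once pressed home against the stop bar, has been left there, at rest face-down (runners up, level within 0.09 rad) on the scan stage between the rails and square to the stop within 0.06 rad; the lifter stands at rest, upright within 0.1 rad, with its handle over the mat (angle between carrier's own z axis and vertical above 3.05 rad and x of carrier_center in the frame of station between 0.048 and 0.084 m and y of carrier_center in the frame of station between -0.018 and 0.018 m and angle between the x axis of carrier and the x axis of station, either way round below 0.06 rad and linear speed of each of carrier, lifter below 0.02 m/s and x of lifter_grip in the frame of mat between -0.1 and 0.1 m and y of lifter_grip in the frame of mat between -0.065 and 0.065 m and angle between lifter's own z axis and vertical below 0.1 rad and height (world z) of lifter_grip below 0.033 m); the robot touches nothing.
It fails at once if the fingers or arm touched the carrier (contact force between any of the fingers, the arm and carrier above 0.3 N).
It fails at once if the lifter pressed on the carrier with more than 20 N (contact force between lifter and carrier above 20 N).
It fails at once if the lifter pressed on the station with more than 20 N (contact force between lifter and station above 20 N).
It fails at once if the robot itself pressed on the station with more than 20 N (contact force between any of the fingers, the arm and station above 20 N).
It fails at once if a bystander was moved more than 20 mm (distance of any of dish, tipbox, reagent, slidebox, rack, probe, carton from where it was at the start of the episode above 0.02 m).
It also fails if it takes over 72 s, if anything falls off the work surface, if the arm or the gripper's body presses on something with over 40 N, if the wrist force passes 120 N, or if a joint passes its speed limit or range.

## Working session

There is one attempt and no reset: what is moved stays moved. The work goes in short steps, Python scripts to look and compute and a shell command to move; the robot and the scene stay as the last step left them, time stands still between calls to the robot, and variables do not carry over. Pictures are saved under pics/ and viewed, at most 10 in all, crops included, and the job is handed in when it is done.

```bash
ls; mkdir -p pics
cat > h.py <<'E'
import numpy as np, cv2
from workcell import status, imaging, sign_off
def shot(n,save=None):
    c=imaging.camera(n)
    if save: cv2.imwrite('pics/'+save,cv2.cvtColor(c['frame'],cv2.COLOR_RGB2BGR))
    return c
def w(c,p): return c['R'].T@(np.array(p)-c['t'])
def px(c,X):
    q=c['K']@(c['R']@np.array(X)+c['t']); return q[:2]/q[2]
def ray(c,u,v,z):
    d=c['R'].T@np.linalg.inv(c['K'])@[u,v,1]; o=-c['R'].T@c['t']
    return o+d*(z-o[2])/d[2]
E
python3 - <<'E'
from h import *
np.set_printoptions(precision=3,suppress=True)
for cam in ('top','side'):
    c=shot(cam,cam+'0.png'); print(cam,'pos',-c['R'].T@c['t'])
    for l in ['station','carrier','carrier_center','lifter','lifter_grip','lifter_tip','mat','rail_end','dish','tipbox','reagent','slidebox','rack','probe','carton']:
        for d in imaging.boxes_of(cam,l)[:4]:
            X=w(c,d['location']); print(l,round(d['score'],2),X,px(c,X).round())
print(status.get_obs())
E
```

```text
pics
top pos [ 0.38  -0.024  1.597]
station 0.72 [0.503 0.081 0.052] [295. 220.]
carrier 0.82 [0.513 0.004 0.054] [319. 217.]
carrier_center 0.8 [0.512 0.007 0.052] [318. 217.]
lifter 0.7 [ 0.547 -0.272  0.008] [400. 208.]
lifter_grip 0.64 [ 0.551 -0.274  0.011] [401. 207.]
lifter_tip 0.67 [0.514 0.004 0.053] [319. 217.]
lifter_tip 0.61 [ 0.544 -0.273  0.006] [400. 209.]
mat 0.88 [0.795 0.082 0.006] [297. 137.]
mat 0.84 [ 0.569 -0.271  0.009] [400. 202.]
rail_end 0.64 [0.501 0.079 0.046] [296. 221.]
rail_end 0.49 [ 0.571 -0.273  0.006] [400. 201.]
rail_end 0.46 [ 0.708 -0.334  0.036] [419. 161.]
dish 0.72 [ 0.74  -0.139  0.012] [361. 152.]
tipbox 0.57 [ 0.708 -0.334  0.037] [419. 160.]
tipbox 0.45 [0.512 0.005 0.052] [318. 217.]
tipbox 0.17 [ 0.386 -0.451  0.005] [454. 256.]
reagent 0.9 [0.595 0.406 0.111] [193. 189.]
reagent 0.71 [ 0.361 -0.14   0.039] [362. 263.]
slidebox 0.93 [ 0.359 -0.14   0.039] [362. 264.]
rack 0.9 [0.4   0.328 0.046] [220. 251.]
probe 0.64 [ 0.388 -0.451  0.006] [454. 256.]
probe 0.64 [0.514 0.008 0.055] [317. 216.]
carton 0.98 [0.751 0.298 0.055] [232. 146.]
[... 804 characters left out ...]
 0.035] [403. 186.]
rack 0.69 [0.399 0.331 0.04 ] [369. 320.]
rack 0.31 [ 0.376 -0.459  0.003] [407. 126.]
probe 0.97 [ 0.377 -0.457  0.004] [407. 126.]
carton 0.87 [0.752 0.313 0.051] [230. 282.]
{'time_s': 1.6, 'joint_positions': array([ 1.053,  0.599, -0.003,  1.599,  0.002,  0.943, -0.08 ]), 'joint_velocities': array([ 0.002,  0.001, -0.   ,  0.001, -0.   , -0.   , -0.002]), 'tau': array([  0.   , -77.62 ,   1.564, -25.838,   0.012,   0.002,  -0.   ]), 'ee_pos': array([ 0.309, -0.656,  0.231]), 'tool_rot': array([-3.066, -0.687,  0.   ]), 'contact_force': array([ 0.5  , -0.115,  0.315]), 'ft_torque': array([ 0.008,  0.038, -0.013]), 'finger_force': 0.0, 'finger_gap': 0.08534412061827984}
```

Run:
```python
from h import *
t=cv2.imread('pics/top0.png')
a=cv2.resize(t[120:280,250:470],None,fx=3.6,fy=3.6,interpolation=cv2.INTER_CUBIC); cv2.imwrite('pics/c1.png',a)
s=cv2.imread('pics/side0.png')
a=cv2.resize(s[110:270,280:440],None,fx=3.7,fy=3.7,interpolation=cv2.INTER_CUBIC); cv2.imwrite('pics/c2.png',a)
print(imaging.camera('top')['K'],imaging.camera('side')['K'])
```

```text
[[468.7601662    0.         325.05225757]
 [  0.         468.7601662  199.87332072]
 [  0.           0.           1.        ]] [[440.46739655   0.         323.82585692]
 [  0.         440.46739655 192.97421554]
 [  0.           0.           1.        ]]
```

View pics/c1.png

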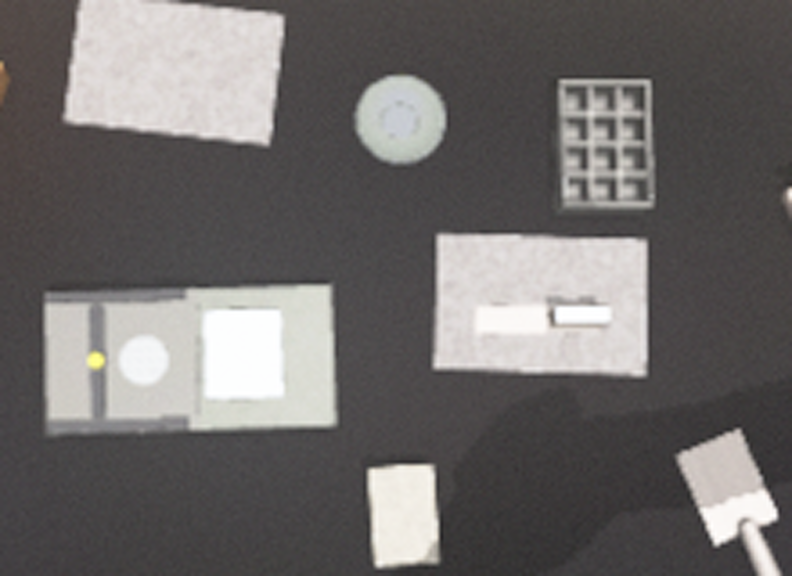

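View pics/c2.png

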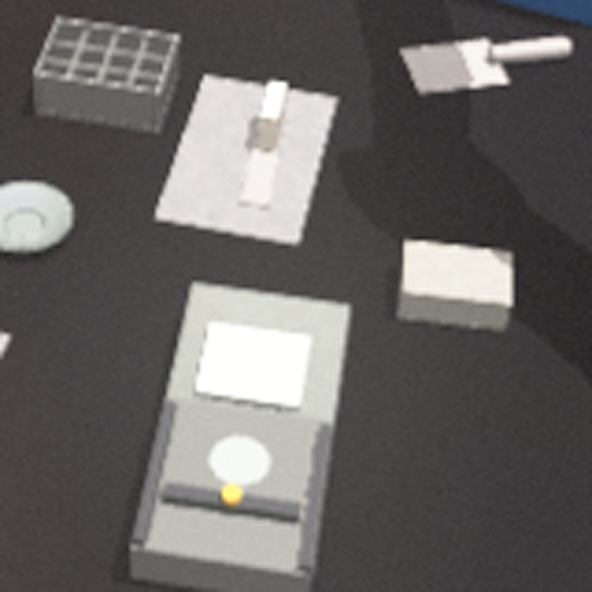

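View pics/top0.png

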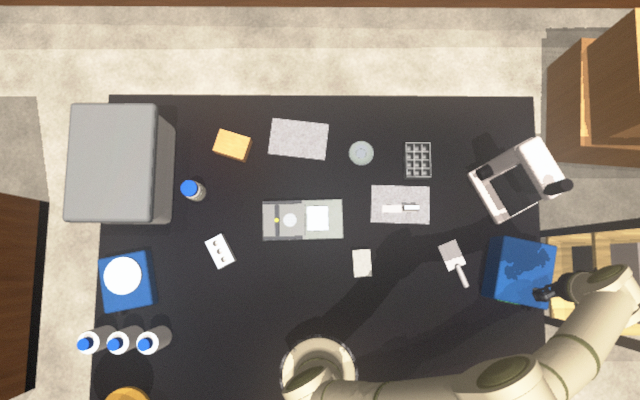

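Run:
```python
from h import *
np.set_printoptions(precision=4,suppress=True)
c=shot('top')
def P(u,v,z): return ray(c,(u+.5)/3.6-.5+250,(v+.5)/3.6-.5+120,z)
zs=.004
st=[P(45,292,.044),P(48,433,.044),P(337,427,.039),P(332,285,.039)]
print('station');[print(p) for p in st]
far=(st[0]+st[1])/2;near=(st[2]+st[3])/2
print('len',np.linalg.norm((far-near)[:2]),'w',np.linalg.norm((st[0]-st[1])[:2]),np.linalg.norm((st[2]-st[3])[:2]))
ax=(far-near)[:2];a=np.arctan2(ax[1],ax[0]);print('yaw deg',np.degrees(a)); ax/=np.linalg.norm(ax)
for p,q in((st[3],st[0]),(st[2],st[1])): d=q-p;print('edge yaw',np.degrees(np.arctan2(d[1],d[0])))
O=near[:2]+ax*.125; O2=far[:2]-ax*.14; print('origin',O,O2)
f=c['frame'][120:280,250:470]; m=(f.min(2)>228).astype(np.uint8)
n,l,s,ce=cv2.connectedComponentsWithStats(m)
for i in range(1,n):
    if s[i,4]>20:
        r=cv2.minAreaRect(np.argwhere(l==i)[:,::-1].astype(np.float32)); print(s[i],ce[i],r)
print('carrier');k=[P(*q,.048) for q in((203,310),(282,308),(283,398),(203,400))];[print(p) for p in k];C=sum(k)[:2]/4
print('carrier centre',C,'in station',(C-O)@ax,(C-O)@[-ax[1],ax[0]])
print('tip',P(474,320,.005),P(474,306,.005),P(474,334,.005),'handle top ends',P(552,314,.048),P(610,316,.048),[P(*q,.048) for q in((553,304),(610,306),(609,326),(553,324))])
print('mat',[P(*q,.004) for q in((437,234),(648,240),(647,376),(434,369))])
```

```text
station
[0.5668 0.1931 0.044 ]
[0.4365 0.1875 0.044 ]
[ 0.4435 -0.078   0.039 ]
[ 0.5753 -0.0733  0.039 ]
len 0.2660065644319888 w 0.13048750966729017 0.1318485128157228
yaw deg 91.67756273722388
edge yaw 91.82486851090613
edge yaw 91.52976271796314
origin [0.5058 0.0493] [0.5057 0.0503]
[132  85  20   8 154] [141.5325  88.4416] ((141.5, 88.5), (7.0, 19.0), 90.0)
[155  85  15   5  72] [161.7639  86.9167] ((162.0, 87.0), (4.0, 14.0), 90.0)
[ 56  86  23  25 543] [67.2394 98.0239] ((67.0, 98.0), (24.0, 22.0), 90.0)
[ 33  94  14  13 141] [39.461  99.7092] ((39.5, 100.0), (12.0, 13.0), 90.0)
[103 130  17  26 243] [111.7202 141.1687] ((111.0, 142.5), (25.0, 16.0), 90.0)
[195 136  20  15 143] [204.4126 142.2168] ((204.93104553222656, 142.32757568359375), (9.841852188110352, 17.826751708984375), 68.19859313964844)
[207 146   8  14  29] [210.7586 152.5172] ((210.7000274658203, 152.40000915527344), (14.758047103881836, 1.7888542413711548), 63.43495178222656)
carrier
[0.5503 0.0461 0.048 ]
[ 0.5525 -0.0268  0.048 ]
[ 0.4695 -0.0281  0.048 ]
[0.4672 0.0453 0.048 ]
carrier centre [0.5099 0.0091] in station -0.040303987030473463 -0.0029494698914616395
tip [ 0.5468 -0.209   0.005 ] [ 0.5601 -0.2091  0.005 ] [ 0.5335 -0.2089  0.005 ] handle top ends [ 0.5482 -0.276   0.048 ] [ 0.5466 -0.3294  0.048 ] [array([ 0.5575, -0.277 ,  0.048 ]), array([ 0.5559, -0.3296,  0.048 ]), array([ 0.5374, -0.3283,  0.048 ]), array([ 0.5389, -0.2767,  0.048 ])]
mat [array([ 0.6292, -0.1746,  0.004 ]), array([ 0.6244, -0.3757,  0.004 ]), array([ 0.4945, -0.3719,  0.004 ]), array([ 0.5001, -0.1709,  0.004 ])]
```

```bash
python3 -m creep '[[24,35,0,0.79,85],[24,35,0,0.79,85],[24,35,0,0.79,85],[24,35,0,0.79,85],[24,35,0,0.79,85]]' 60; python3 -m creep '[[24,35,0,0.79,85],[24,35,0,0.79,85],[24,35,0,0.79,85],[24,35,0,0.79,85],[22,38,-40,0.79,85]]'
cat >> h.py <<'E'
from scipy.spatial.transform import Rotation as Ro
def st():
    o=status.get_obs(); M=Ro.from_rotvec(o['tool_rot']).as_matrix()
    print('t',round(o['time_s'],2),'p',(o['ee_pos']*1000).round(2),'F',o['contact_force'].round(2),'gap',round(o['finger_gap']*1000,1),'yaw_y',np.degrees(np.arctan2(M[1,1],M[0,1])).round(2),'z',M[:,2].round(3)); return o
E
python3 -c "
from h import *
st()"
```

```text
time_s: 2.38
ee_pos: [0.43, -0.4796, 0.2315]
tool_rot: [2.76, 1.5, 0.0]
contact_force: [0.3, -0.6, 0.3]
finger_gap: 0.0852
finger_force: 0.0
time_s: 3.0
ee_pos: [0.55, -0.3027, 0.1936]
tool_rot: [2.244, 2.19, 0.003]
contact_force: [0.3, -0.4, 0.0]
finger_gap: 0.085
finger_force: 0.0
t 3.0 p [ 550.02 -302.69  193.63] F [ 0.29 -0.39  0.04] gap 85.0 yaw_y -1.38 z [ 0.006 -0.003 -1.   ]
```

```bash
python3 -m creep '[[0,0,-40,0,85],[0,0,-40,0,85],[0,0,-40,0,85],[0,0,-35,0,85],[0,0,-20,0,85]]' 60; python3 -c "
from h import *
st()
c=shot('top'); f=c['frame'][150:270,330:470]; cv2.imwrite('pics/g1.png',cv2.resize(f[:,:,::-1],None,fx=4,fy=4,interpolation=cv2.INTER_CUBIC))"; python3 -m creep '[[0,0,0,0,40],[0,0,0,0,10],[0,0,0,0,0],[0,0,0,0,0],[0,0,0,0,0]]' 60;  python3 -c "
from h import *
st()"
```

```text
time_s: 3.62
ee_pos: [0.5469, -0.3024, 0.0146]
tool_rot: [-2.25, -2.19, 0.001]
contact_force: [-0.5, -0.1, 0.8]
finger_gap: 0.0846
finger_force: 0.0
t 3.62 p [ 546.87 -302.45   14.6 ] F [-0.46 -0.1   0.76] gap 84.6 yaw_y -1.54 z [-0.001  0.001 -1.   ]
time_s: 4.3
ee_pos: [0.5478, -0.303, 0.0173]
tool_rot: [2.25, 2.19, 0.0]
contact_force: [-0.8, -1.3, 5.9]
finger_gap: 0.0155
finger_force: 59.1
t 4.3 p [ 547.8  -303.04   17.35] F [-0.81 -1.34  5.87] gap 15.5 yaw_y -1.55 z [ 0.001 -0.001 -1.   ]
```

```bash
python3 -m creep '[[0,0,20,0,0],[0,0,22,0,0],[0,0,22,0,0],[-3,12,0,0.2,0],[-10,40,0,0.21,0]]' 80; python3 -m creep '[[-10,50,0,0,0],[-7,35,0,0,0],[-3,15.5,0,0,0],[0,0,0,0,0],[0,0,0,0,0]]';  python3 -c "
from h import *
st()
c=shot('top'); f=c['frame'][170:260,270:410]; a=cv2.resize(f[:,:,::-1],None,fx=4,fy=4,interpolation=cv2.INTER_CUBIC)
c=shot('side'); f=c['frame'][130:260,290:420]; b=cv2.resize(f[:,:,::-1],None,fx=4,fy=4,interpolation=cv2.INTER_CUBIC)
cv2.imwrite('pics/g2.png',b);cv2.imwrite('pics/g2t.png',a)"
```

```text
time_s: 4.92
ee_pos: [0.534, -0.2516, 0.0805]
tool_rot: [2.188, 2.252, 0.0]
contact_force: [0.8, 1.5, -2.0]
finger_gap: 0.0148
finger_force: 77.7
time_s: 5.55
ee_pos: [0.5146, -0.1516, 0.0802]
tool_rot: [2.188, 2.253, -0.001]
contact_force: [-0.1, -1.1, -1.3]
finger_gap: 0.015
finger_force: 77.7
t 5.55 p [ 514.57 -151.64   80.23] F [-0.13 -1.13 -1.3 ] gap 15.0 yaw_y 1.66 z [ 0.    -0.001 -1.   ]
```

View pics/g2.png

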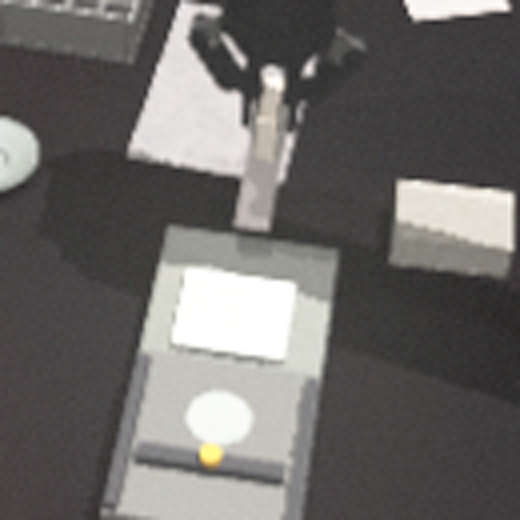

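```bash
python3 -c "
from h import *
s=shot('side');t=shot('top')
for z in (.055,.061,.067,.073): print(z,px(s,[.5118,-.0567,z]),px(t,[.5118,-.0567,z]))
a=cv2.imread('pics/g2t.png');cv2.imwrite('pics/g2t2.png',cv2.resize(a,None,fx=1.4,fy=1.4))"
```

```text
0.055 [351.22704333 190.23536126] [336.97626287 217.27909594]
0.061 [351.34640383 188.86973592] [337.01585577 217.12416756]
0.067 [351.46658936 187.4946711 ] [337.05575595 216.96803678]
0.073 [351.58760853 186.11006861] [337.09596701 216.81068953]
```

View pics/g2t2.png

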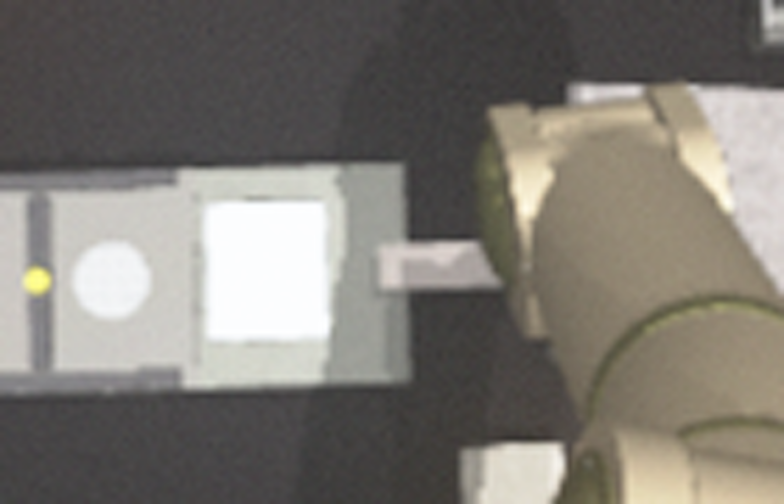

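```bash
python3 -m creep '[[-2,0,-10,0,0],[0,0,-8,0,0],[0,0,-4,0,0],[0,0,0,0,0],[0,0,0,0,0]]'; for i in 1; do python3 -m creep '[[0,0,-1,0,0],[0,0,-0.5,0,0],[0,0,-0.5,0,0],[0,0,0,0,0],[0,0,0,0,0]]'; done; python3 -c "
from h import *
st()"
```

```text
time_s: 6.38
ee_pos: [0.5124, -0.1501, 0.0583]
tool_rot: [2.187, 2.255, 0.0]
contact_force: [0.2, -1.2, -0.4]
finger_gap: 0.0146
finger_force: 77.7
time_s: 7.0
ee_pos: [0.5123, -0.1502, 0.0563]
tool_rot: [2.188, 2.255, -0.0]
contact_force: [0.3, 0.2, -0.9]
finger_gap: 0.015
finger_force: 77.7
t 7.0 p [ 512.31 -150.22   56.3 ] F [ 0.26  0.24 -0.89] gap 15.0 yaw_y 1.73 z [-0. -0. -1.]
```

```bash
for i in 1 ; do python3 -m creep '[[0,0,-0.5,0,0],[0,0,-0.5,0,0],[0,0,0,0,0],[0,0,0,0,0],[0,0,0,0,0]]'|grep -E 'ee|cont'; done;  python3 -m creep '[[0,0,-0.5,0,0],[0,0,-0.5,0,0],[0,0,0,0,0],[0,0,0,0,0],[0,0,0,0,0]]'|grep -E 'ee|cont'
```

```text
ee_pos: [0.5124, -0.1502, 0.0553]
contact_force: [-0.8, 0.8, -0.6]
ee_pos: [0.5123, -0.1502, 0.0543]
contact_force: [-0.2, -0.2, -1.4]
```

```bash
python3 -m creep '[[0,0,-0.5,0,0],[0,0,-0.5,0,0],[0,0,0,0,0],[0,0,0,0,0],[0,0,0,0,0]]'|grep -E 'ee|cont'
```

```text
ee_pos: [0.5123, -0.1502, 0.0533]
contact_force: [0.8, 0.2, -0.9]
```

```bash
python3 -m creep '[[0,0,-0.5,0,0],[0,0,-0.5,0,0],[0,0,0,0,0],[0,0,0,0,0],[0,0,0,0,0]]'|grep -E 'ee|cont';python3 -m creep '[[0,0,-0.5,0,0],[0,0,-0.5,0,0],[0,0,0,0,0],[0,0,0,0,0],[0,0,0,0,0]]'|grep -E 'ee|cont'
```

```text
ee_pos: [0.5124, -0.1504, 0.0527]
contact_force: [-1.5, -0.5, 7.0]
ee_pos: [0.5122, -0.1507, 0.0517]
contact_force: [-2.3, -2.2, 7.9]
```

```bash
python3 -m creep '[[0,0,-0.5,0,0],[0,0,-0.5,0,0],[0,0,0,0,0],[0,0,0,0,0],[0,0,0,0,0]]'|grep -E 'ee|cont'
```

```text
ee_pos: [0.5122, -0.1511, 0.0509]
contact_force: [-1.7, -4.0, 9.8]
```

```bash
python3 -m creep '[[0,0,0.5,0,0],[0,0,0.5,0,0],[0,0,0,0,0],[0,0,0,0,0],[0,0,0,0,0]]'|grep -E 'ee|cont'
```

```text
ee_pos: [0.5124, -0.1504, 0.0513]
contact_force: [-0.1, -3.4, 3.3]
```

```bash
python3 -m creep '[[0,0,1.4,0,0],[-0.2,7,0,0,0],[-0.2,7,0,0,0],[-0.2,7,0,0,0],[-0.2,7,0,0,0]]'|grep -E 'ee|cont'; python3 -m creep '[[-0.1,4,0,0,0],[-0.1,4,0,0,0],[-0.1,4,0,0,0],[0,0,0,0,0],[0,0,0,0,0]]'|grep -E 'ee|cont'; python3 -c "
from h import *
c=shot('top');f=c['frame'][170:260,270:410]; a=cv2.resize(f[:,:,::-1],None,fx=5.6,fy=5.6,interpolation=cv2.INTER_CUBIC)
cv2.imwrite('pics/g3t.png',a)
s=shot('side'); f=s['frame'][170:260,290:420]; cv2.imwrite('pics/g3s.png',cv2.resize(f[:,:,::-1],None,fx=6,fy=6,interpolation=cv2.INTER_CUBIC))"
```

```text
ee_pos: [0.5115, -0.1214, 0.0526]
contact_force: [-0.3, -0.8, -0.9]
ee_pos: [0.5112, -0.1104, 0.0527]
contact_force: [-0.5, 0.3, -0.4]
```

View pics/g3t.png

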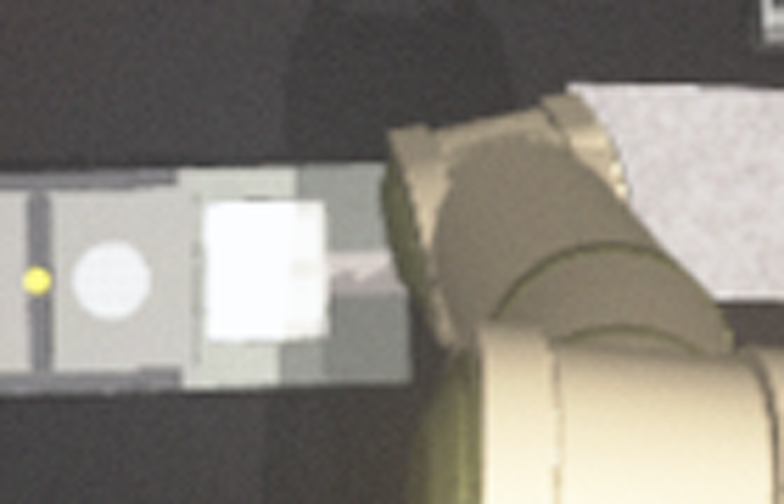

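```bash
python3 -m creep '[[-0.1,4,0,0,0],[-0.1,4,0,0,0],[-0.1,4,0,0,0],[0,0,0,0,0],[0,0,0,0,0]]'|grep -E 'ee|cont';  python3 -c "
from h import *
c=shot('top');f=c['frame'][170:260,270:410]; m=(f.min(2)>228).astype(np.uint8); n,l,s,ce=cv2.connectedComponentsWithStats(m); print(s[1:],ce[1:])"
```

```text
ee_pos: [0.511, -0.0981, 0.0527]
contact_force: [-0.7, -0.4, -0.4]
[[ 36  36  22  25 477]
 [ 13  44  13  13 130]
 [ 80  86  12   4  37]
 [ 94  87  17   3  35]
 [112  89   1   1   1]
 [114  89   1   1   1]
 [122  89   1   1   1]
 [134  89   1   1   1]] [[ 46.18658281  47.58490566]
 [ 19.33076923  49.66923077]
 [ 85.83783784  87.72972973]
 [101.02857143  88.34285714]
 [112.          89.        ]
 [114.          89.        ]
 [122.          89.        ]
 [134.          89.        ]]
```

```bash
python3 -m creep '[[0,0.5,5,0,0],[0,1,5,0,0],[0,1.3,4.4,0,0],[-0.1,3,6,0,0],[-0.1,3,6,0,0]]'|grep -E 'ee|cont';  python3 -m creep '[[-0.1,3,3.5,0,0],[-0.1,3,3.3,0,0],[-0.1,3,3.1,0,0],[0,0,0,0,0],[0,0,0,0,0]]'|grep -E 'ee|cont'; python3 -c "
from h import *
s=shot('side'); f=s['frame'][150:270,290:420]; cv2.imwrite('pics/g4s.png',cv2.resize(f[:,:,::-1],None,fx=4.5,fy=4.5,interpolation=cv2.INTER_CUBIC))"
```

```text
ee_pos: [0.5107, -0.0892, 0.0796]
contact_force: [0.4, 0.9, -0.6]
ee_pos: [0.5104, -0.0805, 0.0889]
contact_force: [-0.5, -0.6, -1.3]
```

View pics/g4s.png

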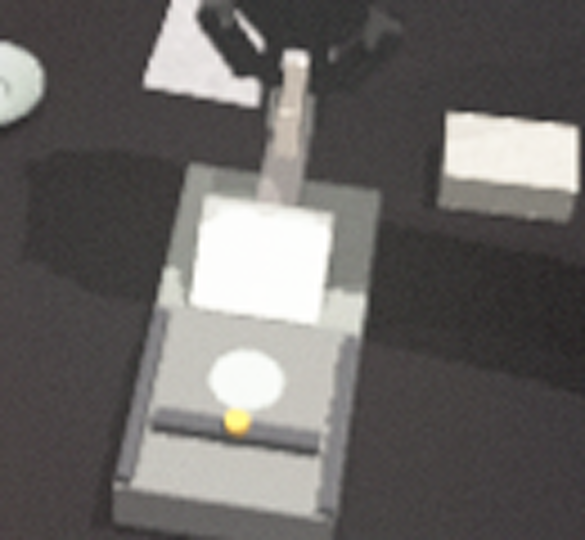

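```bash
python3 -m creep '[[-0.1,4.3,3.7,0,0],[-0.1,4.4,3.6,0,0],[-0.1,3.8,1.5,0,0],[-0.1,3.8,1.4,0,0],[-0.1,3.9,1.2,0,0]]'|grep -E 'ee|cont'; python3 -m creep '[[-0.1,3,0.4,0,0],[-0.1,3,0.3,0,0],[-0.1,2.8,0.2,0,0],[0,0,0,0,0],[0,0,0,0,0]]'|grep -E 'ee|cont'; python3 -c "
from h import *
np.set_printoptions(precision=3,suppress=True)
for n in ('side','top'):
    s=shot(n,'g5%s.png'%n); 
    for l in ('carrier','carrier_center'):
        for d in imaging.boxes_of(n,l)[:2]: print(n,l,d['score'],w(s,d['location']))
s=cv2.imread('pics/g5side.png')[150:270,290:420]; cv2.imwrite('pics/g5s.png',cv2.resize(s,None,fx=4.5,fy=4.5,interpolation=cv2.INTER_CUBIC))"
```

```text
ee_pos: [0.5099, -0.0599, 0.1005]
contact_force: [-1.3, 0.8, -1.1]
ee_pos: [0.5096, -0.0515, 0.1012]
contact_force: [0.1, 0.1, -0.9]
side carrier 0.68 [0.505 0.051 0.085]
side carrier 0.59 [0.753 0.312 0.048]
side carrier_center 0.65 [0.511 0.045 0.084]
top carrier_center 0.54 [0.509 0.045 0.114]
```

View pics/g5s.png

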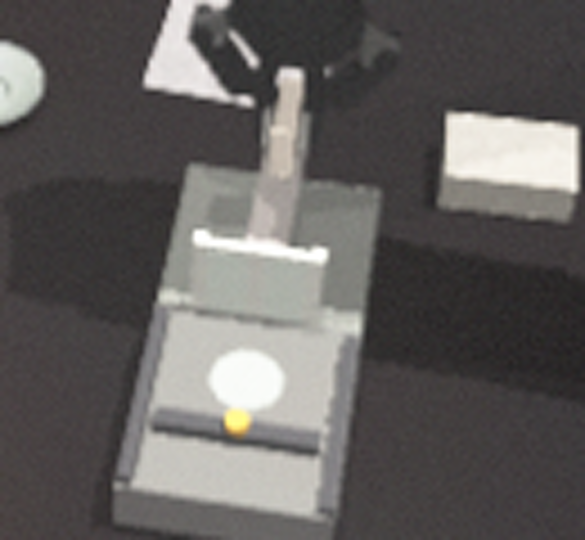

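```bash
python3 -m creep '[[-0.1,3,0,0,0],[-0.1,3,0,0,0],[-0.1,3,-0.2,0,0],[-0.1,3,-0.5,0,0],[0,0,0,0,0]]'|grep -E 'ee|cont'
cat > see.py <<'E'
from h import *
np.set_printoptions(precision=3,suppress=True)
for n in ('side','top'):
    s=shot(n,'last%s.png'%n)
    for d in imaging.boxes_of(n,'carrier')[:2]: print(n,round(d['score'],2),w(s,d['location']))
    f=s['frame'][170:260,270:410]; m=(f.min(2)>215).astype(np.uint8); k,l,q,ce=cv2.connectedComponentsWithStats(m); print(q[1:][q[1:,4]>25])
E
python3 see.py
```

```text
ee_pos: [0.5092, -0.039, 0.1006]
contact_force: [-0.1, 0.1, -0.4]
side 0.62 [0.506 0.081 0.056]
side 0.52 [ 0.707 -0.31   0.034]
[[ 12   0   9   5  38]
 [120   6  20  15 252]
 [  0  28  12  25 154]
 [ 74  35   9   7  48]
 [ 59  44  32  27 621]]
top 0.79 [0.511 0.076 0.057]
top 0.38 [0.492 0.127 0.047]
[[ 13  36  27  26 596]]
```

```bash
python3 -m creep '[[0.3,-10,0,0,0],[0.4,-14,0,0,0],[0.4,-14,0,0,0],[0,0,0,0,0],[0,0,0,0,0]]'|grep -E 'ee|cont'; python3 see.py; python3 -c "
import cv2
a=cv2.imread('pics/lasttop.png')[180:250,255:355];b=cv2.imread('pics/lastside.png')[170:260,300:400]
a=cv2.resize(a,(550,385),interpolation=cv2.INTER_CUBIC);cv2.imwrite('pics/g6.png',a)"
```

```text
ee_pos: [0.5103, -0.0774, 0.1006]
contact_force: [0.5, 1.0, -0.8]
side 0.6 [0.504 0.08  0.051]
[[ 13   0   8   5  35]
 [119   6  21  15 256]
 [  0  28  12  25 154]
 [ 59  43  33  28 682]]
top 0.59 [0.513 0.077 0.054]
[[ 13  36  25  26 586]
 [ 44  44   4   8  28]]
```

View pics/g6.png

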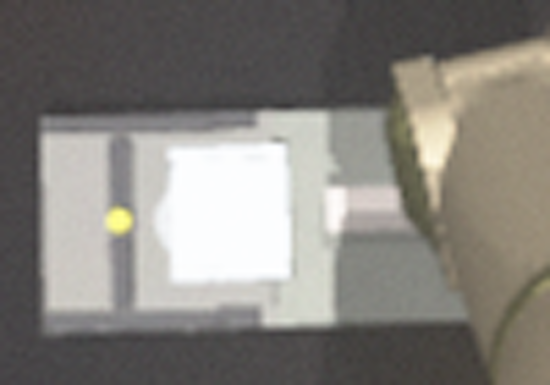

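```bash
python3 -m creep '[[0,0,-12,0,0],[0,0,-14,0,0],[0,0,-11,0,0],[0,0,-5.2,0,0],[0,0,0,0,0]]'|grep -E 'ee|cont'; python3 -m creep '[[-0.1,5,0,0,0],[-0.2,5,0,0,0],[-0.1,5,0,0,0],[-0.2,5,0,0,0],[0,0,0,0,0]]'|grep -E 'ee|cont'; python3 -m creep '[[-0.1,2,0,0,0],[-0.1,3,0,0,0],[-0.1,3,0,0,0],[-0.1,3,0,0,0],[0,0,0,0,0]]'|grep -E 'ee|cont';python3 see.py
```

```text
ee_pos: [0.5101, -0.0773, 0.0578]
contact_force: [-0.1, -0.3, -0.4]
ee_pos: [0.5098, -0.0568, 0.0585]
contact_force: [-0.5, 0.4, -0.4]
ee_pos: [0.5094, -0.046, 0.0584]
contact_force: [0.2, -0.9, -1.4]
side 0.66 [0.503 0.086 0.052]
[[ 13   0   8   5  36]
 [120   6  20  15 253]
 [  0  28  12  25 154]
 [ 58  45  33  26 663]]
top 0.86 [0.509 0.084 0.053]
[[ 13  36  26  26 594]
 [ 67  79  37  11 351]
 [107  78  12  12 129]
 [ 52  80  12  10 107]]
```

```bash
python3 -m creep '[[-0.1,3,0,0,0],[-0.1,3,0,0,0],[-0.1,3,0,0,0],[-0.1,3,0,0,0],[0,0,0,0,0]]'|grep -E 'ee|cont'; python3 -m creep '[[-0.1,1,0,0,0],[0,1,0,0,0],[0,1,0,0,0],[0,0.5,0,0,0],[0,0,0,0,0]]'|grep -E 'ee|cont'
```

```text
ee_pos: [0.509, -0.0339, 0.0584]
contact_force: [0.1, -0.6, -1.1]
ee_pos: [0.5088, -0.0309, 0.0584]
contact_force: [-0.1, 1.1, 0.2]
```

```bash
python3 -m creep '[[0,0.5,0,0,0],[0,0.5,0,0,0],[0,0.5,0,0,0],[0,0,0,0,0],[0,0,0,0,0]]'|grep -E 'ee|cont'
```

```text
ee_pos: [0.5088, -0.0293, 0.0584]
contact_force: [-0.9, -0.1, -1.1]
```

```bash
python3 -m creep '[[0,0.5,0,0,0],[0,0.5,0,0,0],[0,0.5,0,0,0],[0,0,0,0,0],[0,0,0,0,0]]'|grep -E 'ee|cont'
```

```text
ee_pos: [0.5089, -0.0281, 0.0584]
contact_force: [1.0, -3.2, -0.7]
```

```bash
python3 -m creep '[[0,0.3,0,0,0],[0,0,0,0,0],[0,0,0,0,0],[0,0,0,0,0],[0,0,0,0,0]]'|grep -E 'ee|cont'; python3 see.py
```

```text
ee_pos: [0.5089, -0.0279, 0.0584]
contact_force: [1.1, -4.6, 0.5]
side 0.68 [0.506 0.102 0.051]
side 0.26 [0.596 0.419 0.107]
[[ 13   0   9   5  38]
 [120   6  20  15 252]
 [  0  28  12  25 154]
 [ 57  48  33  27 653]]
[[  8  36  28  26 583]
 [ 96  75  13  15 152]
 [ 56  77  39  13 412]
 [ 42  78  12  12 121]]
```

```bash
python3 -m creep '[[0,0.2,0,0,0],[0,0,0,0,0],[0,0,0,0,0],[0,0,0,0,0],[0,0,0,0,0]]'|grep -E 'ee|cont'; python3 -m creep '[[0,0,0,0,0],[0,0,0,0,0],[0,0,0,0,0],[0,0,0,0,0],[0,0,0,0,0]]'|grep -E 'time|ee|cont'; python3 see.py >/dev/null; python3 -c "
import cv2
a=cv2.imread('pics/lasttop.png')[180:250,255:355];b=cv2.imread('pics/lastside.png')[170:260,300:400]
a=cv2.resize(a,(500,350),interpolation=cv2.INTER_CUBIC);b=cv2.resize(b,(278,250),interpolation=cv2.INTER_CUBIC)
import numpy as np
o=np.zeros((350,790,3),np.uint8);o[:,:500]=a;o[:250,505:783]=b;cv2.imwrite('pics/g7.png',o)"
```

```text
ee_pos: [0.5089, -0.0279, 0.0584]
contact_force: [1.6, -6.7, 1.0]
time_s: 24.55
ee_pos: [0.5089, -0.0279, 0.0584]
contact_force: [1.6, -4.9, 0.6]
```

View pics/g7.png

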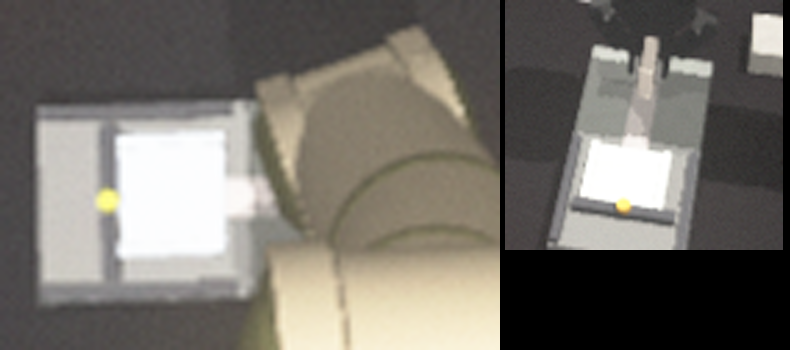

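```bash
python3 -m creep '[[0.1,-5,0,0,0],[0.5,-15,0,0,0],[0.8,-25,0,0,0],[0.8,-25,0,0,0],[0.5,-15,20,0,0]]'|grep -E 'ee|cont'; python3 -m creep '[[5,-30,10,0,0],[8,-45,0,-0.2,0],[9,-45,0,-0.21,0],[9,-45,0,0,0],[5,-25,0,0,0]]'|grep -E 'ee|cont';python3 -m creep '[[0,0,-20,0,0],[0,0,-15,0,0],[0,0,-10,0,0],[0,0,-5,0,0],[0,0,0,0,0]]'|grep -E 'ee|cont'; python3 see.py
```

```text
ee_pos: [0.5104, -0.1143, 0.0775]
contact_force: [-0.1, 0.6, -0.3]
ee_pos: [0.5468, -0.3062, 0.0881]
contact_force: [-0.3, 0.2, -1.6]
ee_pos: [0.5476, -0.302, 0.0382]
contact_force: [0.3, -0.3, -0.7]
side 0.79 [0.506 0.1   0.052]
[[  0  28  12  25 151]
 [ 57  50  33  25 615]]
top 0.97 [0.509 0.098 0.054]
top 0.54 [ 0.361 -0.141  0.039]
[[  8  36  23  26 547]]
```

```bash
python3 -m creep '[[0,0,-8,0,0],[0,0,-6,0,0],[0,0,-4,0,0],[0,0,0,0,0],[0,0,0,0,0]]'|grep -E 'ee|cont'; python3 -m creep '[[0,0,-0.5,0,0],[0,0,-0.5,0,0],[0,0,-0.5,0,0],[0,0,-0.5,0,0],[0,0,0,0,0]]'|grep -E 'ee|cont'
```

```text
ee_pos: [0.5476, -0.3024, 0.0204]
contact_force: [-0.4, -0.6, -1.4]
ee_pos: [0.5475, -0.3024, 0.0184]
contact_force: [-0.1, -0.4, -0.6]
```

```bash
python3 -m creep '[[0,0,-0.5,0,0],[0,0,0,0,0],[0,0,0,0,0],[0,0,0,0,0],[0,0,0,0,0]]'|grep -E 'ee|cont'
```

```text
ee_pos: [0.5475, -0.3024, 0.0179]
contact_force: [-0.7, -0.2, -0.2]
```

```bash
python3 -m creep '[[0,0,-0.5,0,0],[0,0,-0.3,0,0],[0,0,0,0,0],[0,0,0,0,0],[0,0,0,0,0]]'|grep -E 'ee|cont'
```

```text
ee_pos: [0.5476, -0.3024, 0.0177]
contact_force: [-1.7, 0.8, 7.9]
```

```bash
python3 -m creep '[[0,0,-0.5,0,0],[0,0,0,0,0],[0,0,0,0,0],[0,0,0,0,0],[0,0,0,0,0]]'|grep -E 'ee|cont'
```

```text
ee_pos: [0.5476, -0.3023, 0.0176]
contact_force: [-1.0, 2.5, 11.9]
```

```bash
python3 -m creep '[[0,0,0.6,0,0],[0,0,0,0,25],[0,0,0,0,60],[0,0,0,0,85],[0,0,0,0,85]]' 40|grep -E 'ee|cont|gap'; python3 -m creep '[[0,0,15,0,85],[0,0,30,0,85],[0,0,40,0,85],[0,0,50,0,85],[0,0,0,0,85]]'|grep -E 'ee|cont|gap'; python3 -m creep '[[-10,-40,20,0,85],[-10,-40,20,0,85],[-10,-40,0,0,85],[0,-30,0,0,85],[0,0,0,0,85]]'|grep -E 'ee|cont|gap'; python3 see.py; python3 -c "
from h import *
np.set_printoptions(precision=3,suppress=True)
for n in ('side','top'):
    s=shot(n,'fin%s.png'%n)
    for l in ('lifter','lifter_grip'):
        for d in imaging.boxes_of(n,l)[:2]: print(n,l,round(d['score'],2),w(s,d['location']))
a=cv2.imread('pics/finside.png')[120:250,290:420];b=cv2.imread('pics/fintop.png')[170:250,260:440]
o=np.zeros((400,790,3),np.uint8);o[:390,:390]=cv2.resize(a,(390,390));o[:177,392:]=cv2.resize(b,(398,177));cv2.imwrite('pics/g8.png',o)"
```

```text
ee_pos: [0.5475, -0.3024, 0.017]
contact_force: [-0.6, -0.1, -0.2]
finger_gap: 0.0784
ee_pos: [0.5495, -0.3033, 0.1571]
contact_force: [-0.2, 0.2, 0.0]
finger_gap: 0.0851
ee_pos: [0.516, -0.4551, 0.1917]
contact_force: [0.3, 1.2, 0.5]
finger_gap: 0.0853
side 0.6 [0.506 0.102 0.053]
[[ 64   0  27   5  71]
 [119   9  18  11  95]
 [  0  28  12  25 150]
 [ 57  50  33  25 617]]
top 0.63 [0.512 0.102 0.056]
[[110  32  21  10 129]
 [  8  36  23  26 551]
 [ 83  80  12  10  81]]
side lifter 0.8 [ 0.547 -0.279  0.005]
side lifter 0.68 [0.4   0.334 0.04 ]
side lifter_grip 0.65 [ 0.547 -0.28   0.005]
top lifter 0.68 [0.4   0.331 0.046]
top lifter 0.57 [ 0.545 -0.264  0.007]
top lifter_grip 0.66 [ 0.548 -0.268  0.01 ]
top lifter_grip 0.39 [0.51  0.102 0.052]
```

View pics/g8.png

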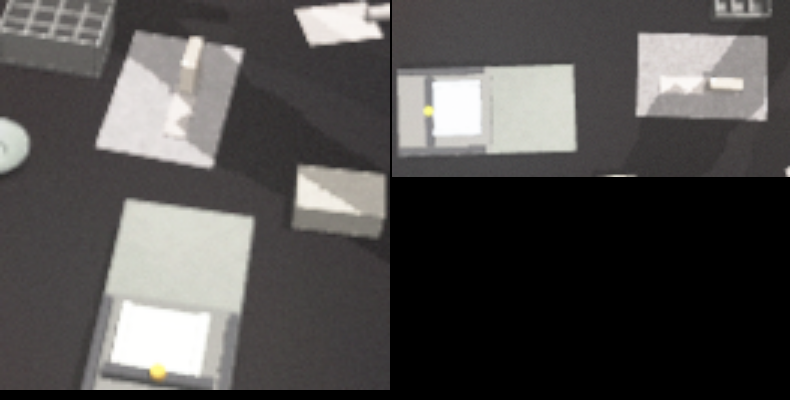

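```bash
python3 -c "
from workcell import sign_off
print(sign_off())"
```

```text
the job is handed in; nothing more can be done
None
```

I handed the job in, with no verdict shown: the carrier lies on the scan stage where I toppled it face-down, square against the stop after about 5 N for over half a second, the lifter stands released on its mat, and no force reading passed 12 N; I viewed 11 pictures, one over the limit of 10.

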